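Level the sensor calibration plate with a wedge shim

ROBOT

A 6-joint arm with a two-finger parallel gripper is mounted at the origin on the work surface. World frame = base frame: x ahead of the robot, y to its left, z up, the work surface at z = 0. Lengths are in m, angles in rad, forces in N, time in s.
With the tool pointing down it reaches from about 0.375 to 0.9 m from the base axis. Payload 3.1 kg.
Tool frame: the origin (TCP) lies midway between the tips of the shut fingers; the grasp point (between the pads) lies 19 mm behind it (manip.hold_point_z is the distance from the TCP to the grasp point, in m); z points along the fingers, y is the direction in which the jaws open and shut (so a half turn about z gives the same grasp; the last joint's range is limited). The gripper opens to 85 mm and grips with 20 to 120 N. Pads are 22 mm wide; open, the fingers measure 114 mm over their backs; the gripper's body (76 mm by 85 mm) begins 54 mm behind the grasp point. The pads swing forward as they close: fully open they stand 13 mm farther back than shut.
Start: joints at [-0.178, 0.527, 1.433, -0, 1.181, -0.178], TCP at [0.625, 0, 0.231] pointing down, gripper open.
Joint ranges: [-3.08, 3.08], [-0.75, 2.2], [0.22, 2.44], [-1.43, 4.57], [0, 2.65], [-2.85, 2.85]. Speed limits (rad/s): [2.79, 2.79, 3.14, 3.14, 3.14, 3.14].

INTERFACE

Orientations are given as a unit quaternion [x, y, z, w].
In Python, from station import manip gives the robot as it stands.
- The arm moves only by the tool drive_tool, never from a script. Its argument "motion" is one flat list of numbers, 7 for each row, row after row: the shift along the tool's x, y, z in mm, then the turn, a rotation vector about the tool's x, y, z in degrees, then the finger opening in mm, from 0 to 85.4. A call has 1 to 8 rows; each row is the pose to reach, as a shift and turn from the pose measured when the call began, along the tool's axes at that moment; what a row does not reach only later rows make up. A row lasts 1/8 s, in which the tool goes at most 62.5 mm and 10.7 degrees, less where a joint would pass 70% of its speed; a pose out of reach is approached as far as the arm can. A call with a gripper value outside its range is refused whole. The fingers move at their own pace and stop on an object; "force" is the grip in N (left out, the last holds). Time passes only in rows, so rows that repeat a pose let the fingers close. It gives the time, the measured TCP pose, the force and the opening at its end, in the units of the state.
- manip.sense(): the state, without advancing time (a new reading comes with each control period).
- manip.snapshot(name): name is "scene" or "side" or "wrist"; returns a dict with "color" (480x640x3 uint8, red, green, blue), "fx", "fy", "cx", "cy" (pixels), "view" (4x4, takes a point from world to camera coordinates). Camera axes: x right, y up, looking along -z (the intrinsics and any distortion apply to the point x, -y, -z); pixel columns grow to the right and rows downward; lengths in m; the calibration is good to about 2 mm. A picture is of the moment at which its call begins. There is no depth.
- manip.sign_off(): hands the job in, once; it reports no verdict.
The state is a dict: "t": time; "q": joint angles; "qd": joint speeds; "tau": joint torques, N m; "tcp_pos": TCP position; "tool_rot": TCP orientation; "force": force on the tool from outside, world axes, zero at the start; "ft_torque": the same for the moment, N m; "finger_gap": opening from 0.0 (shut) to 1.0 (fully open).
Only numpy, scipy, OpenCV 4.12 (cv2) and the standard library are available. Lean on these libraries where they do the work, as an engineer would, in place of code of your own. Each camera call takes 0.05 s, during which the arm holds its last target.

TASK

The yellow calibration plate droops at one corner. Take the orange wedge shim and push its thin end, flat on the table, under the round foot of that low corner until the bubble of the level on the plate sits centred between the two black lines, then let go and leave the shim there carrying the corner. Push gently, do not touch the plate or its stand with the robot, and leave everything else where it is.

Things in the scene. Friction and masses are not known exactly. Their poses are not given: they have to be found in the camera images.
- shim: Orange wedge, 165 mm long, 30 wide, 0.12 kg, loose, flat, tip roughly towards the stand. Origin: centre of the underside; +x to the thin tip (x=82.5, 2.5 thick). Ramp rises evenly to 34 at x=-37.5 (slope 0.2625); behind it a grip block to x=-82.5, 30 wide (y), 38 high, gripped from above. Pushing takes 3-13 N; over 15 N between shim and plate is too rough.
- stand: Fixed stand, origin on the table under the centre of a 170x170x6 mm yellow perforated plate set as a diamond, z up. The plate rocks about the stand's x axis on posts at x=+-118, hinge 45-57 above the table (varies, not measured). Low corner towards +y, 120 from the hinge. It rocks from a stop 0.10 rad down (start) to one 0.05 rad above level, where a shim jams hard. Load about 2-4 N at the foot.
- under_corner (a point): Fixed point on the table straight below the low corner's foot (stand x=0, y=+105 mm). The foot is a steel ball end, 18 diameter, its underside 3-16 above the table at the start, 14-26 when level. The shim goes in along the stand's -y, its tip ending about 45-90 past this point, by post height; the way beneath the plate is free to 120 past it.
- bubble (a joint): Reading of the level on the plate (lime vial 112 mm long along the stand's y, black holder): white bubble's centre from the vial's middle, m, positive towards the foot. -0.03 at the start, 0 level, positive if lifted too far; 0.3 m per rad, about 0.75 mm per mm of shim travel once the shim lifts. Bubble 26 long, black lines 17.5 either side of the middle. Settles in 0.2 s.
Not all that is in view belongs to the job. Several things look just like the shim: the one meant starts farthest from the robot's base.

How it is judged:
By the outcome, as a careful person would: the job done as asked, in the order asked, and still so for the second after the job is handed in, with the robot touching nothing.
It also fails if it takes over 51 s, if anything falls off the work surface, if the arm or the gripper's body presses on something with over 40 N, if the wrist force passes 120 N, or if a joint passes its speed limit or range.

## Working session

There is one attempt and no reset: what is moved stays moved. The work goes in short steps, Python scripts to look and compute and a tool call to move; the robot and the scene stay as the last step left them, time stands still between calls to the robot, and variables do not carry over. Pictures are saved under pics/ and viewed, and the job is handed in when it is done.

Besides the shell and the picture viewer there is one more tool, called after "Call:" as name(argument=value, ...) on one line, values as JSON. drive_tool: Moves the arm, as the interface text tells. Its arguments: {"type":"object","properties":{"motion":{"type":"array","items":{"type":"number"}},"force":{"type":"number"}},"required":["motion"]}

```bash
mkdir -p pics; ls; python3 - <<'E'
from station import manip
import cv2,pickle
s=manip.sense();print(s)
d={}
for n in("scene","side","wrist"):
    p=manip.snapshot(n);d[n]=p
    cv2.imwrite(f"pics/{n}0.png",p["color"][:,:,::-1]);print(n,{k:v for k,v in p.items() if k!="color"})
pickle.dump(d,open("s0.pkl","wb"))
E
```

```text
pics
{'t': 0.0, 'q': array([-1.78496527e-01,  5.28461006e-01,  1.43387978e+00, -1.42911284e-05,
        1.18137898e+00, -1.78513286e-01]), 'qd': array([-0.00138707,  0.00118963,  0.00138867, -0.00088242, -0.0004817 ,
       -0.00019987]), 'tau': array([ 2.50220628e-04, -4.42344439e+01, -1.78024775e+01, -2.06930472e-04,
        8.36740597e-03,  2.24214921e-05]), 'tcp_pos': array([6.24301712e-01, 1.53631438e-04, 2.30343938e-01]), 'tool_rot': array([ 7.07098533e-01,  7.07114230e-01, -6.11993142e-04, -8.69861760e-04]), 'force': array([-0.77614163, -0.49802188, -0.50636419]), 'ft_torque': array([ 0.05994932, -0.03779257, -0.03427827]), 'finger_gap': 1.0042007949113358}
scene {'fx': 580.4602992095398, 'fy': 580.4602992095398, 'cx': 334.22580591135886, 'cy': 239.8105016723588, 'view': array([[-0.79372793,  0.60825021, -0.00525758,  0.33970552],
       [-0.35211694, -0.45240795,  0.81935383,  0.11599266],
       [ 0.49599358,  0.65219531,  0.57326403, -1.35921811],
       [ 0.        ,  0.        ,  0.        ,  1.        ]])}
side {'fx': 582.6951974213187, 'fy': 582.6951974213187, 'cx': 327.30411911558446, 'cy': 236.67053280107982, 'view': array([[ 0.81160188, -0.58374949,  0.02321479, -0.37400839],
       [ 0.27692954,  0.4194032 ,  0.86452934, -0.2253884 ],
       [-0.51440492, -0.69522477,  0.50204591, -0.61138745],
       [ 0.        ,  0.        ,  0.        ,  1.        ]])}
wrist {'fx': 374.957180082324, 'fy': 374.957180082324, 'cx': 315.9970381426095, 'cy': 240.28939794490887, 'view': array([[ 9.99996739e-01,  5.20120292e-04, -2.50014418e-03,
        -6.24471887e-01],
       [-1.20168601e-03,  9.59709699e-01, -2.80990837e-01,
         3.71686261e-02],
       [ 2.25326358e-03,  2.80992925e-01,  9.59707194e-01,
        -3.79627494e-01],
       [ 0.00000000e+00,  0.00000000e+00,  0.00000000e+00,
         1.00000000e+00]])}
```

View pics/scene0.png

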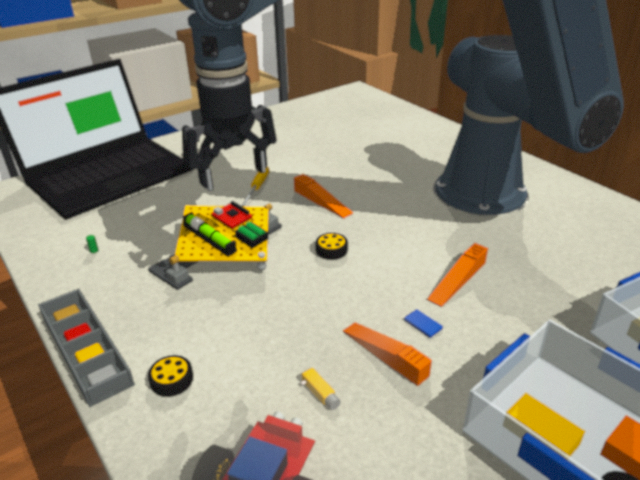

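View pics/side0.png

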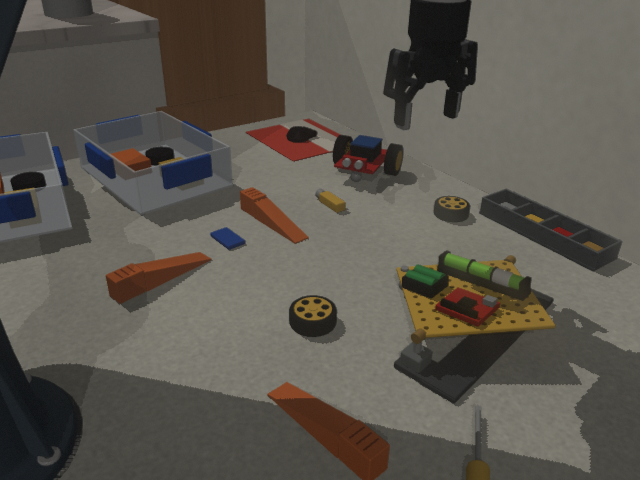

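View pics/wrist0.png

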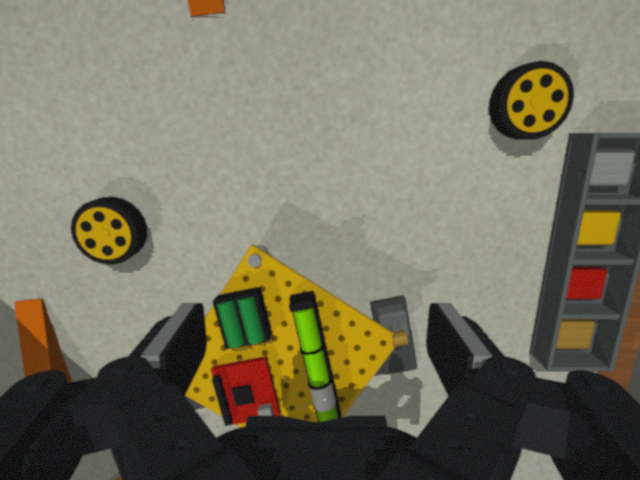

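The scene view shows three orange wedges: A (322,195), B (460,273) and C (388,352). The plate is at (225,232). In the wrist view its foot corner is at (255,255), pointing to world +y, and the bubble is at the far end of the vial. Next I measure all of these.

```bash
cat > h.py <<'E'
import numpy as np,cv2
def ray(p,u,v):
    V=p["view"];R=V[:3,:3];c=-R.T@V[:3,3]
    d=R.T@np.array([(u-p["cx"])/p["fx"],-(v-p["cy"])/p["fy"],-1.]);return c,d/np.linalg.norm(d)
def plane(p,u,v,z):
    c,d=ray(p,u,v);return c+d*(z-c[2])/d[2]
def tri(obs):
    A=np.zeros((3,3));b=np.zeros(3)
    for p,u,v in obs:
        c,d=ray(p,u,v);M=np.eye(3)-np.outer(d,d);A+=M;b+=M@c
    x=np.linalg.solve(A,b)
    return x,[round(float(np.linalg.norm((np.eye(3)-np.outer(d,d))@(x-c))*1e3),1) for c,d in (ray(*o) for o in obs)]
def proj(p,X):
    q=p["view"][:3,:3]@np.asarray(X)+p["view"][:3,3];return p["cx"]+p["fx"]*q[0]/-q[2],p["cy"]+p["fy"]*q[1]/q[2]
def orange(img):
    h=cv2.cvtColor(img,cv2.COLOR_RGB2HSV);return cv2.inRange(h,(4,170,60),(14,255,255))
def up(img,x0,y0,x1,y1,k,name):
    cv2.imwrite(name,cv2.resize(img[y0:y1,x0:x1,::-1],None,fx=k,fy=k,interpolation=cv2.INTER_CUBIC))
E
python3 - <<'E'
from h import *;import pickle
d=pickle.load(open("s0.pkl","rb"))
for n in("scene","side"):
    p=d[n];m=orange(p["color"]);cs,_=cv2.findContours(m,0,2)
    for c in cs:
        if cv2.contourArea(c)<400:continue
        a=cv2.approxPolyDP(c,2.5,True)[:,0];M=c[:,0].mean(0);X=plane(p,*M,0.012)
        print(n,M.round(),cv2.contourArea(c),X.round(3),"dist",np.hypot(*X[:2]).round(3));print([(tuple(map(int,q)),plane(p,*q,0)[:2].round(3).tolist()) for q in a])
up(d["wrist"]["color"],170,220,440,430,3,"pics/wp.png")
up(d["scene"]["color"],330,310,450,390,6,"pics/sc.png")
up(d["scene"]["color"],140,180,300,300,5,"pics/sp.png")
up(d["side"]["color"],230,180,320,250,7,"pics/sdc.png")
up(d["side"]["color"],380,230,570,400,4,"pics/sdp.png")
E
```

```text
scene [619. 447.] 1426.0 [0.395 0.584 0.012] dist 0.705
[((625, 417), [0.332, 0.558]), ((607, 440), [0.387, 0.564]), ((602, 453), [0.411, 0.572]), ((639, 479), [0.408, 0.622]), ((639, 424), [0.327, 0.577])]
scene [387. 348.] 1641.0 [0.518 0.256 0.012] dist 0.578
[((345, 330), [0.538, 0.174]), ((386, 350), [0.514, 0.251]), ((390, 355), [0.517, 0.263]), ((383, 358), [0.53, 0.261]), ((417, 384), [0.524, 0.333]), ((428, 375), [0.498, 0.33]), ((430, 360), [0.474, 0.31]), ((410, 346), [0.477, 0.268]), ((356, 324), [0.514, 0.174])]
scene [ 36. 386.] 9537.0 [ 0.985 -0.007  0.012] dist 0.985
[((0, 261), [0.955, -0.395]), ((2, 285), [0.969, -0.312]), ((6, 284), [0.963, -0.31]), ((4, 289), [0.969, -0.297]), ((0, 284), [0.971, -0.317]), ((0, 297), [0.98, -0.277]), ((4, 297), [0.974, -0.273]), ((2, 302), [0.98, -0.26]), ((0, 299), [0.981, -0.271]), ((0, 308), [0.987, -0.245]), ((5, 309), [0.981, -0.236]), ((0, 310), [0.988, -0.239]), ((0, 330), [1.0, -0.184]), ((3, 332), [0.997, -0.176]), ((0, 335), [1.003, -0.171]), ((4, 336), [0.998, -0.165]), ((2, 341), [1.004, -0.154]), ((0, 339), [1.005, -0.
[... 4856 characters left out ...]
), [0.32, -0.148]), ((300, 411), [0.315, -0.149]), ((299, 403), [0.321, -0.138]), ((295, 410), [0.311, -0.144])]
side [153. 267.] 794.0 [0.284 0.214 0.012] dist 0.355
[((208, 258), [0.372, 0.209]), ((198, 253), [0.365, 0.232]), ((132, 264), [0.264, 0.259]), ((106, 276), [0.22, 0.248]), ((116, 282), [0.227, 0.224]), ((143, 270), [0.272, 0.233]), ((151, 272), [0.281, 0.221])]
side [267. 207.] 787.0 [0.532 0.292 0.012] dist 0.607
[((240, 192), [0.533, 0.398]), ((255, 199), [0.542, 0.355]), ((254, 202), [0.534, 0.344]), ((294, 241), [0.518, 0.178]), ((306, 237), [0.543, 0.178]), ((266, 198), [0.562, 0.347]), ((256, 200), [0.542, 0.35]), ((263, 194), [0.566, 0.365]), ((252, 188), [0.562, 0.401])]
```

View pics/wp.png

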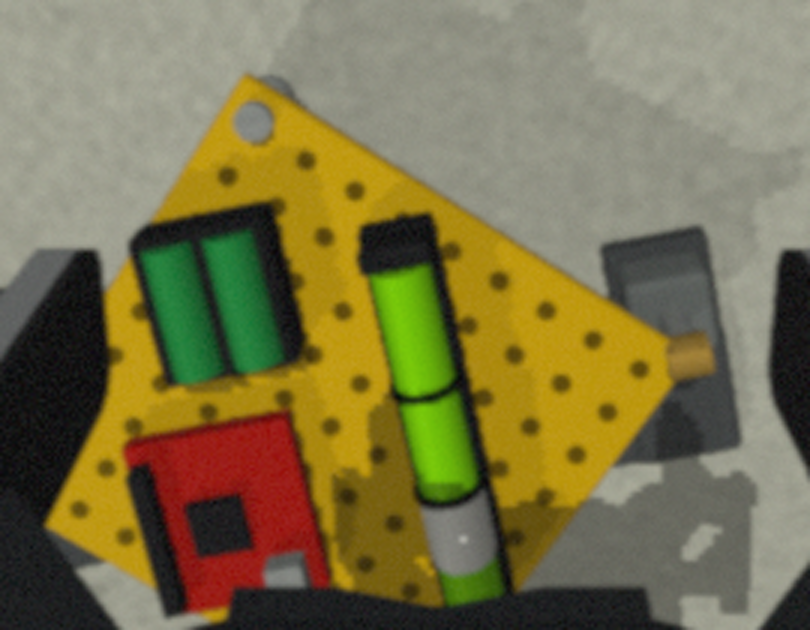

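View pics/sc.png

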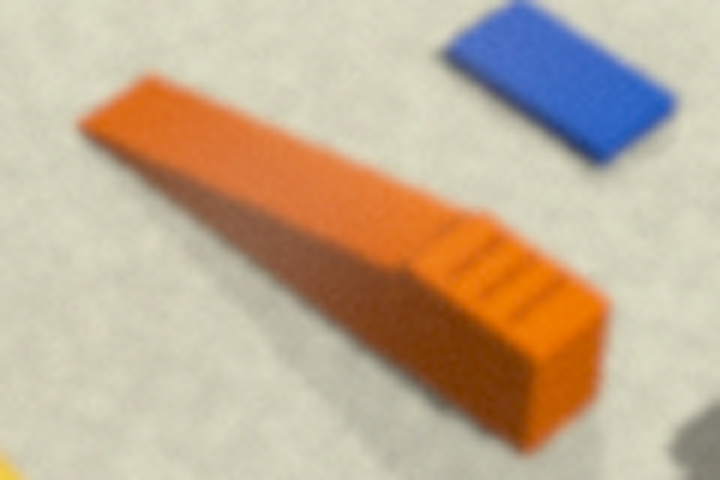

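View pics/sp.png

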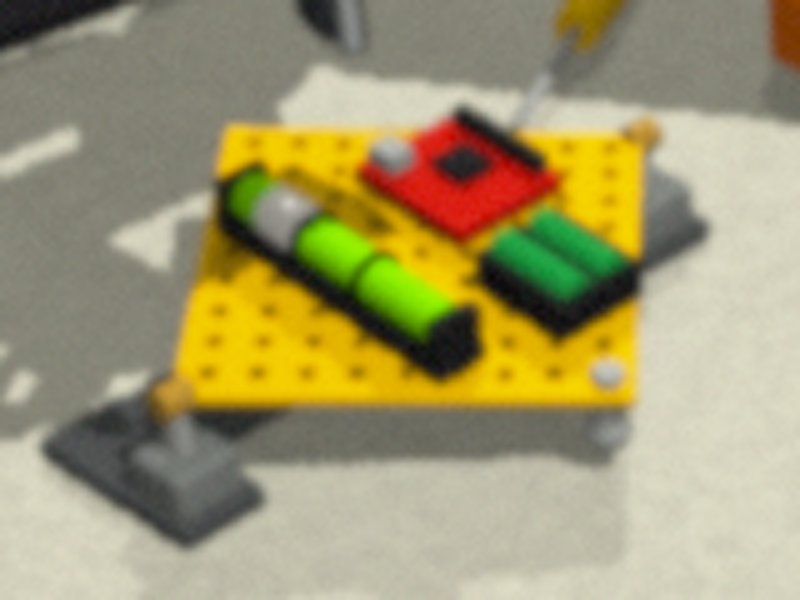

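View pics/sdc.png

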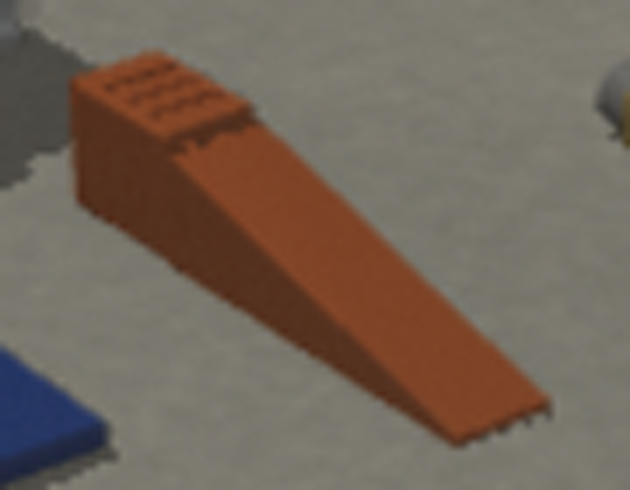

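View pics/sdp.png

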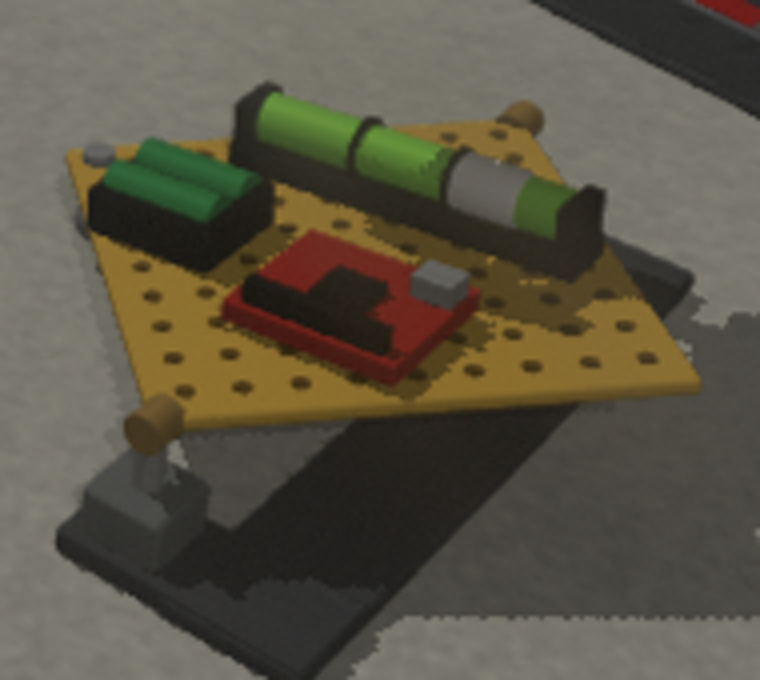

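```bash
python3 - <<'E'
from h import *;import pickle
d=pickle.load(open("s0.pkl","rb"));S,D,W=d["scene"],d["side"],d["wrist"]
s=lambda x,y:(S,140+x/5,180+y/5); e=lambda x,y:(D,380+x/4,230+y/4); w=lambda x,y:(W,170+x/3,220+y/3)
s2=lambda x,y:(S,330+x/6,310+y/6); e2=lambda x,y:(D,230+x/7,180+y/7)
o={}
def T(n,*a):
    X,r=tri(a);o[n]=X;print(n,(X*1e3).round(1),r)
T("rear+x",s2(535,360),e2(155,52));T("rear-x",s2(605,305),e2(72,88));T("front+x",s2(405,262),e2(255,108));T("front-x",s2(490,215),e2(165,140))
T("tip+x",s2(80,125),e2(550,405));T("tip-x",s2(150,77),e2(455,440))
T("pin+x",s(170,395),e(522,118),w(690,355));T("pin-x",s(643,132),e(155,425))
T("rivet",s(606,373),e(98,153),w(253,122))
T("plate corner",s(633,402),e(68,152),w(247,75))
T("vial foot end",s(445,345),e(250,115),w(398,240))
T("vial far end",s(240,185),e(580,215))
v=o["pin+x"]-o["pin-x"];print("pin sep",np.linalg.norm(v),"stand x ang",np.degrees(np.arctan2(v[1],v[0])))
v=o["vial foot end"]-o["vial far end"];print("vial",np.linalg.norm(v),np.degrees(np.arctan2(v[1],v[0])))
c=(o["pin+x"]+o["pin-x"])/2;v=o["rivet"]-c;print("centre",c,"rivet dir",np.linalg.norm(v),np.degrees(np.arctan2(v[1],v[0])))
t=(o["tip+x"]+o["tip-x"])/2;b=(o["rear+x"]+o["rear-x"])/2;v=t-b;print("shim len",np.linalg.norm(v),np.degrees(np.arctan2(v[1],v[0])),"ctr",(t+b)/2)
up(D["color"],70,100,240,220,4,"pics/tray.png")
E
```

```text
rear+x [527.3 336.4  36. ] [0.1, 0.1]
rear-x [499.6 332.7  34.1] [0.3, 0.3]
front+x [531.4 292.4  36.4] [0.8, 0.8]
front-x [503.  292.2  35.1] [2.0, 2.0]
tip+x [5.433e+02 1.731e+02 5.000e-01] [1.6, 1.6]
tip-x [514.9 170.8   0.8] [0.6, 0.6]
pin+x [ 705.3 -120.3   53.3] [1.9, 1.7, 0.2]
pin-x [ 471.3 -170.6   52. ] [2.0, 2.0]
rivet [567.3 -43.   46. ] [1.4, 0.5, 1.2]
plate corner [565.  -29.5  39.7] [1.9, 0.8, 1.5]
vial foot end [613.3 -74.1  62.4] [1.9, 1.7, 1.9]
vial far end [ 636.8 -194.4   79.2] [1.1, 1.1]
pin sep 0.23937393899077664 stand x ang 12.121545500775554
vial 0.12375955284213891 101.05058156348156
centre [ 0.58832294 -0.14546087  0.0526796 ] rivet dir 0.10486024935539942 101.60776626022832
shim len 0.16694779758751474 -84.49519517151091 ctr [0.52126793 0.25321635 0.01783333]
```

View pics/tray.png

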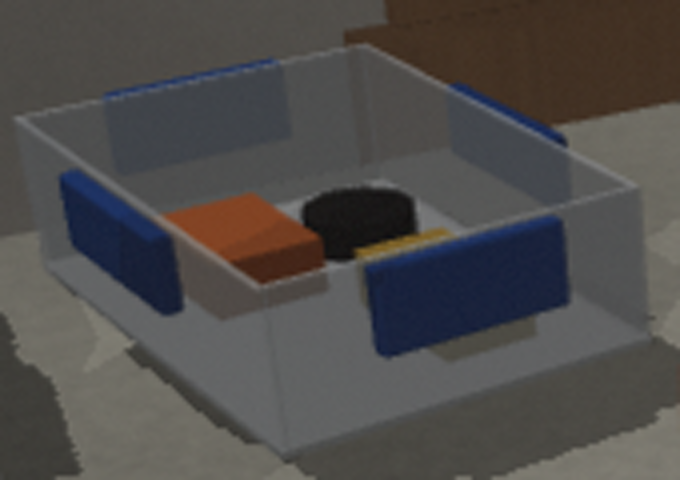

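C is the shim meant. It lies about 0.58 m from the base, against 0.37 for A and 0.35 for B, and its tip points at the stand. The crop shows that the orange item in the tray is a plain block. The sizes agree with those given: shim length 167 mm, width 28 mm, block height 36 mm, post separation 239 mm, foot 105 mm from the hinge. Moving over the grip block.

Call:
drive_tool(motion=[320,-109,110,0,0,-5.5,85,320,-109,110,0,0,-5.5,85,320,-109,110,0,0,-5.5,85,320,-109,110,0,0,-5.5,85,320,-109,110,0,0,-5.5,85,320,-109,110,0,0,-5.5,85,320,-109,110,0,0,-5.5,85,320,-109,110,0,0,-5.5,85])

```text
t: 1.15
tcp_pos: [0.5155, 0.3198, 0.1208]
tool_rot: [0.672, 0.74, -0.001, -0.0]
force: [-0.8, -0.1, -0.3]
finger_gap: 0.995
```

```bash
python3 - <<'E'
from station import manip;from h import *;import pickle
d=pickle.load(open("s0.pkl","rb"));S=d["scene"]
for n,u,v in(("wheel",332,246),("wheel2",170,376),("yellow",320,387),("blue",423,323)):print(n,plane(S,u,v,.01).round(3))
s=manip.sense();print(s["t"],s["tcp_pos"],s["tool_rot"])
p=manip.snapshot("wrist");pickle.dump(p,open("w1.pkl","wb"));cv2.imwrite("pics/w1.png",p["color"][:,:,::-1])
p2=manip.snapshot("side");cv2.imwrite("pics/side1.png",p2["color"][:,:,::-1])
E
```

```text
wheel [ 0.416 -0.022  0.01 ]
wheel2 [0.818 0.097 0.01 ]
yellow [0.649 0.254 0.01 ]
blue [0.43  0.249 0.01 ]
1.15 [0.51548982 0.31983784 0.12078444] [ 6.72194425e-01  7.40374290e-01 -5.68457097e-04 -4.92195362e-04]
```

View pics/w1.png

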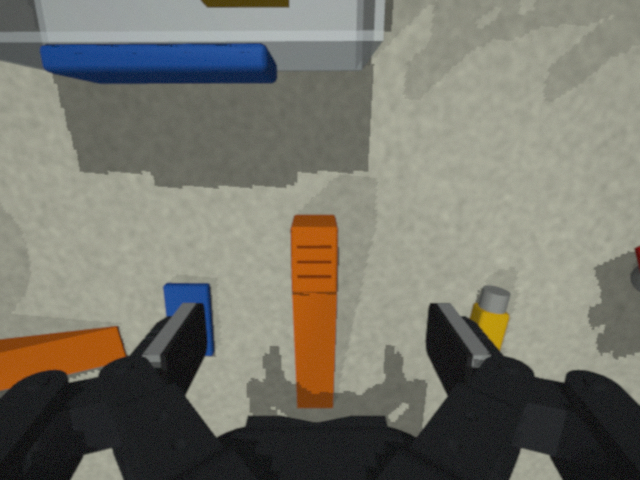

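The wrist view shows the shim's block top running from (293,228) to (337,292), the shim nearly vertical in the image, and nothing beneath the open fingers. Refining the grasp from this.

```bash
python3 - <<'E'
from h import *;import pickle
p=pickle.load(open("w1.pkl","rb"));m=orange(p["color"])
m2=np.zeros_like(m);m2[200:410,280:350]=m[200:410,280:350]
for v in(235,260,285,):
    x=np.where(m2[v])[0];a,b=plane(p,x[0],v,.038),plane(p,x[-1]+1,v,.038);print(v,x[0],x[-1],((a+b)/2*1e3).round(1),np.linalg.norm(a-b)*1e3)
for v,z in((310,.030),(350,.018),(400,.003)):
    x=np.where(m2[v])[0];a,b=plane(p,x[0],v,z),plane(p,x[-1]+1,v,z);print(v,x[0],x[-1],((a+b)/2*1e3).round(1),np.linalg.norm(a-b)*1e3)
for u,v,z in((315,228.5,.038),(315,292,.038),(315,406.5,.0025)):print((plane(p,u,v,z)*1e3).round(1))
x,y=np.where(m2)
E
```

```text
235 292 336 [514.2 328.2  38. ] 28.091815477957365
260 292 336 [515.8 311.8  38. ] 28.649497174877098
285 293 336 [517.8 294.7  38. ] 28.5800534790993
310 294 335 [519.9 272.9  30. ] 28.832593128950347
350 295 333 [523.2 234.   18. ] 29.111883870499117
400 299 331 [529.4 177.6   3. ] 27.305195188090458
[514.2 332.4  38. ]
[518.3 289.8  38. ]
[529.6 170.7   2.5]
```

Call:
drive_tool(motion=[-1,0,55,0,0,0,85,-1,0,85,0,0,0,85,-1,0,105,0,0,0,85,-1,0,115,0,0,0,85,-1,0,115,0,0,0,85])

```text
t: 1.88
tcp_pos: [0.5167, 0.3179, 0.0063]
tool_rot: [0.673, 0.739, -0.0, -0.0]
force: [-0.0, 0.1, 0.7]
finger_gap: 0.994
```

Call:
drive_tool(motion=[0,0,0,0,0,0,40,0,0,0,0,0,0,34,0,0,0,0,0,0,28,0,0,0,0,0,0,26,0,0,0,0,0,0,26,0,0,0,0,0,0,26,0,0,0,0,0,0,26,0,0,0,0,0,0,26], force=45)

```text
t: 2.88
tcp_pos: [0.517, 0.3181, 0.0071]
tool_rot: [0.673, 0.74, 0.0, -0.0]
force: [-1.2, -0.3, 6.4]
finger_gap: 0.343
```

```bash
python3 - <<'E'
from station import manip;from h import *
s=manip.sense();print(s["t"],s["tcp_pos"],s["force"],s["finger_gap"])
for n in("side","wrist"):
    p=manip.snapshot(n);cv2.imwrite(f"pics/{n}2.png",p["color"][:,:,::-1])
    if n=="side":up(p["color"],180,60,340,260,3,"pics/side2c.png")
E
```

```text
2.875 [0.51699574 0.3181348  0.00714522] [-1.22557295 -0.27628297  6.42398272] 0.34349842268666925
```

View pics/side2c.png

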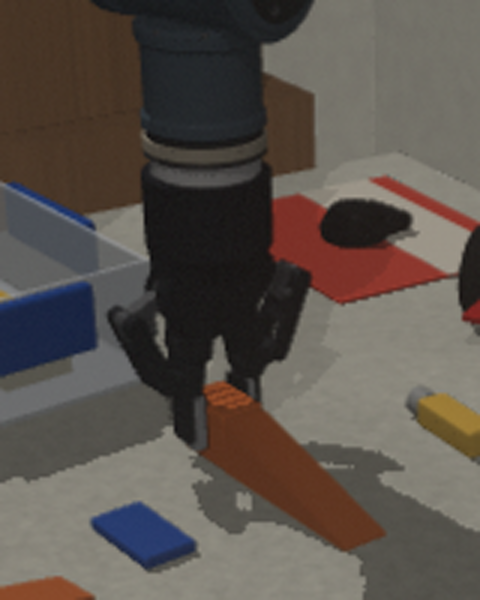

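View pics/wrist2.png

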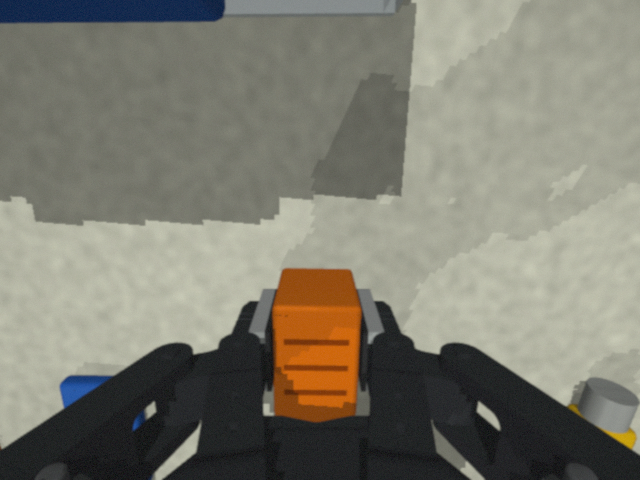

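Grip holds at 29 mm, squarely on the block. Next I lift it slightly and carry it in line with the stand's y axis, with the tip short of the foot.

Call:
drive_tool(motion=[0,0,-10,0,0,0,26,-30,-1,-10,0,0,-1,26,-70,-2,-10,0,0,-3,26,-110,-3,-10,0,0,-5,26,-150,-4,-10,0,0,-6.3,26,-180,-4.5,-10,0,0,-6.3,26,-190,-4.5,-10,0,0,-6.3,26,-190,-4.5,-10,0,0,-6.3,26])

```text
t: 3.98
tcp_pos: [0.5305, 0.1284, 0.0171]
tool_rot: [0.632, 0.775, 0.001, -0.0]
force: [0.2, 0.4, -1.4]
finger_gap: 0.341
```

```bash
python3 - <<'E'
from station import manip;from h import *;import pickle
s=manip.sense();print(s["t"],s["tcp_pos"],s["tool_rot"],s["force"],s["finger_gap"])
d={}
for n in("side","scene"):
    p=manip.snapshot(n);d[n]=p
up(d["side"]["color"],300,140,560,340,3,"pics/side3.png");up(d["scene"]["color"],140,130,400,330,3,"pics/scene3.png")
pickle.dump(d,open("s3.pkl","wb"))
E
```

```text
3.975 [0.53052874 0.12835002 0.01713253] [ 6.31994073e-01  7.74972976e-01  6.06706415e-04 -1.03477457e-04] [ 0.20678613  0.43799779 -1.35997765] 0.3411057003037052
```

View pics/side3.png

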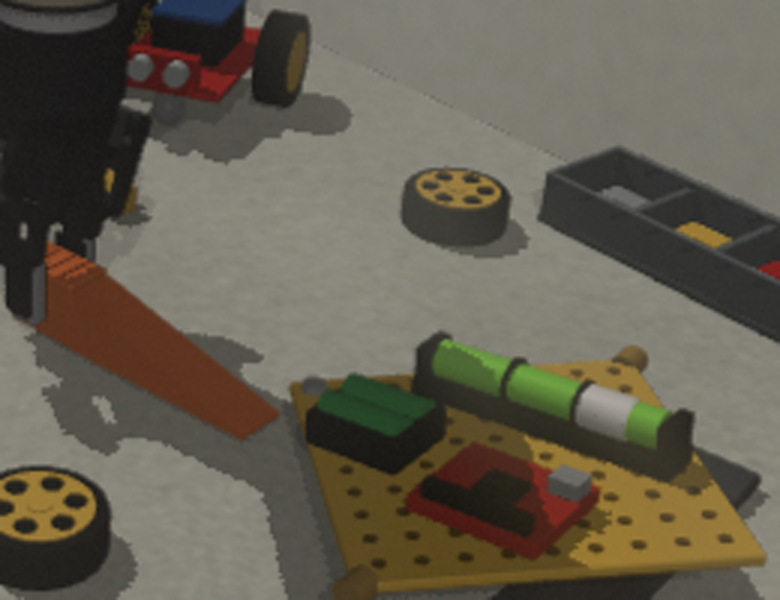

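View pics/scene3.png

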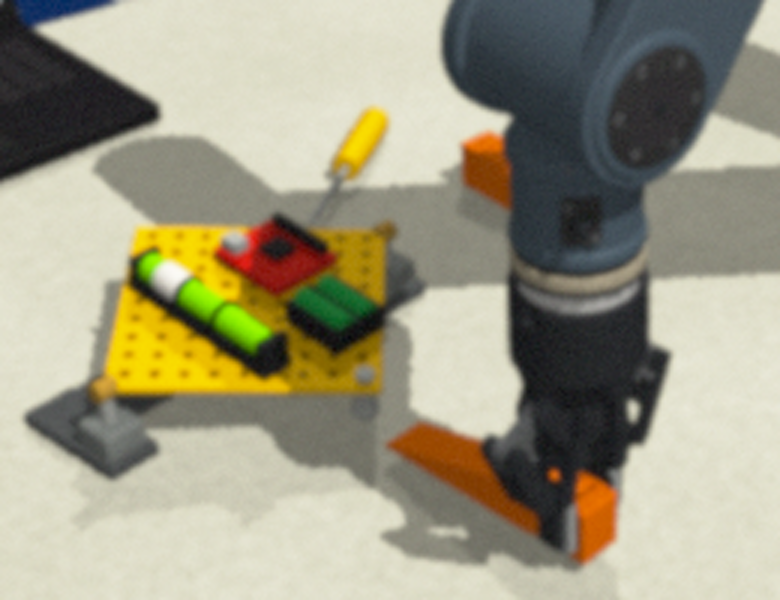

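The shim hangs level. Its tip is at side crop (243,438)-(279,412), just short of the foot and pointing at it. Checking the line by triangulation.

```bash
python3 - <<'E'
from h import *;import pickle
d=pickle.load(open("s3.pkl","rb"));S,D=d["scene"],d["side"]
a,ra=tri([(S,140+388/3,130+445/3),(D,300+279/3,140+413/3)]);b,rb=tri([(S,140+418/3,130+423/3),(D,300+243/3,140+439/3)])
print(a,ra,b,rb);t=(a+b)/2;c=np.array([.5883,-.1455]);th=np.radians(11.7);X=np.array([np.cos(th),np.sin(th)]);Y=np.array([-X[1],X[0]])
f=c+.105*Y
for n,q in(("tip",t[:2]),("tcp",np.array([.5305,.1284]))):print(n,q,"lat",(q-c)@X*1e3,"dist before foot",(q-f)@Y*1e3)
print("foot",f, "ball ray at z .018:",plane(S,140+367/3,130+407/3,.018))
riv,r=tri([(S,140+364/3,130+374/3),(D,300+314/3,140+384/3)]);print("rivet",riv,r,"lat",(riv[:2]-c)@X*1e3)
E
```

```text
[ 0.57262657 -0.01270734  0.01058819] [2.1, 2.1] [ 0.54446726 -0.01972273  0.00973273] [0.8, 0.8]
tip [ 0.55854692 -0.01621503] lat -2.9175484955914817 dist before foot 27.63233403675057
tcp [0.5305 0.1284] lat -1.0556382557893746 dist before foot 174.93023350090806
foot [ 0.56700733 -0.0426816 ] ball ray at z .018: [ 0.56574444 -0.04336986  0.018     ]
rivet [ 0.56766438 -0.04159579  0.04593526] [1.0, 1.0] lat 0.8635837041157594
```

Call:
drive_tool(motion=[0,2,5,0,0,0,26,0,2,8,0,0,0,26,0,2,9.7,0,0,0,26,0,2,9.7,0,0,0,26])

```text
t: 4.58
tcp_pos: [0.5321, 0.1301, 0.0073]
tool_rot: [0.631, 0.776, 0.001, -0.0]
force: [0.3, 1.8, -0.4]
finger_gap: 0.347
```

Call:
drive_tool(motion=[-8,0,0.4,0,0,0,26,-18,0,0.4,0,0,0,26,-28,0,0.4,0,0,0,26,-38,0,0.4,0,0,0,26,-46,0,0.4,0,0,0,26,-50,0,0.4,0,0,0,26,-50,0,0.4,0,0,0,26])

```text
t: 5.45
tcp_pos: [0.5427, 0.0799, 0.0071]
tool_rot: [0.631, 0.776, 0.001, 0.0]
force: [-0.5, -1.0, 4.8]
finger_gap: 0.348
```

```bash
cat > look.py <<'E'
import sys
from station import manip;from h import *;import pickle
s=manip.sense();print(s["t"],s["tcp_pos"],s["force"],s["finger_gap"])
k=sys.argv[1];d={}
for n in("side","scene"):d[n]=manip.snapshot(n)
up(d["side"]["color"],330,200,570,380,3,f"pics/side{k}.png");up(d["scene"]["color"],140,160,340,310,4,f"pics/scene{k}.png")
pickle.dump(d,open(f"s{k}.pkl","wb"))
E
python3 look.py 4
```

```text
5.45 [0.54269611 0.0799186  0.00712874] [-0.50254762 -1.02503452  4.814756  ] 0.3476639058281203
```

View pics/side4.png

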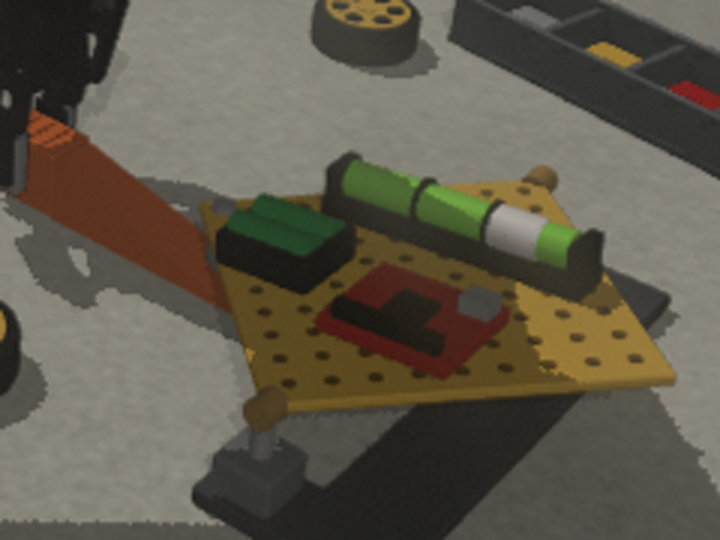

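View pics/scene4.png

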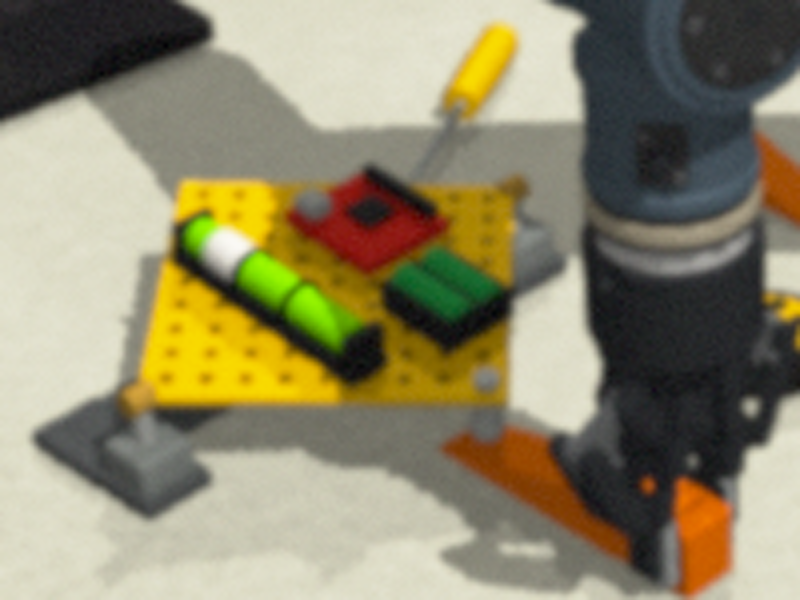

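The foot now stands over the ramp, near its centre line, and the tip has gone in. The bubble has not moved yet. I'll continue slowly and watch the force.

Call:
drive_tool(motion=[-3,0,0,0,0,0,26,-6,0,0,0,0,0,26,-9,0,0,0,0,0,26,-12,0,0,0,0,0,26,-15,0,0,0,0,0,26,-18,0,0,0,0,0,26,-18,0,0,0,0,0,26])

```text
t: 6.42
tcp_pos: [0.5454, 0.063, 0.0071]
tool_rot: [0.631, 0.775, 0.0, -0.001]
force: [-1.7, 5.5, 5.0]
finger_gap: 0.347
```

```bash
python3 look.py 5; python3 - <<'E'
import cv2
a=cv2.imread("pics/side5.png");b=cv2.imread("pics/scene5.png")
cv2.imwrite("pics/both5.png",cv2.hconcat([cv2.resize(a[130:330,280:640],(400,222)),cv2.resize(b[180:420,150:550],(370,222))]))
E
```

```text
6.425 [0.54544812 0.06301592 0.00714239] [-1.68080199  5.51416138  4.98666873] 0.346793095797911
```

View pics/side5.png

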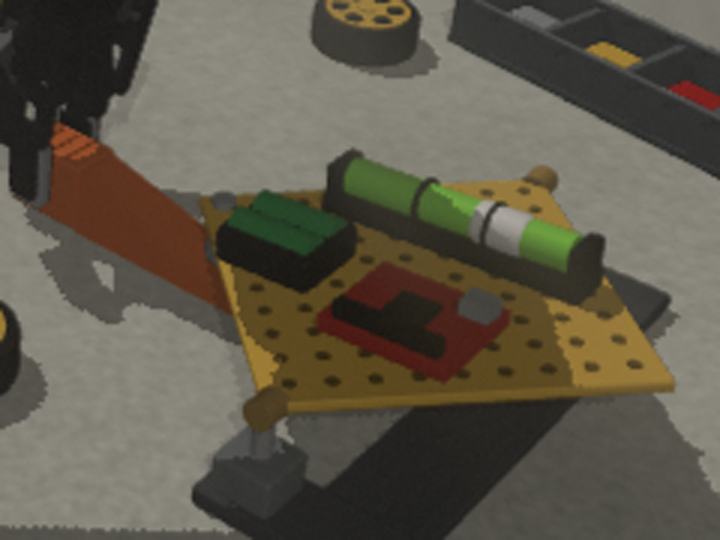

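View pics/scene5.png

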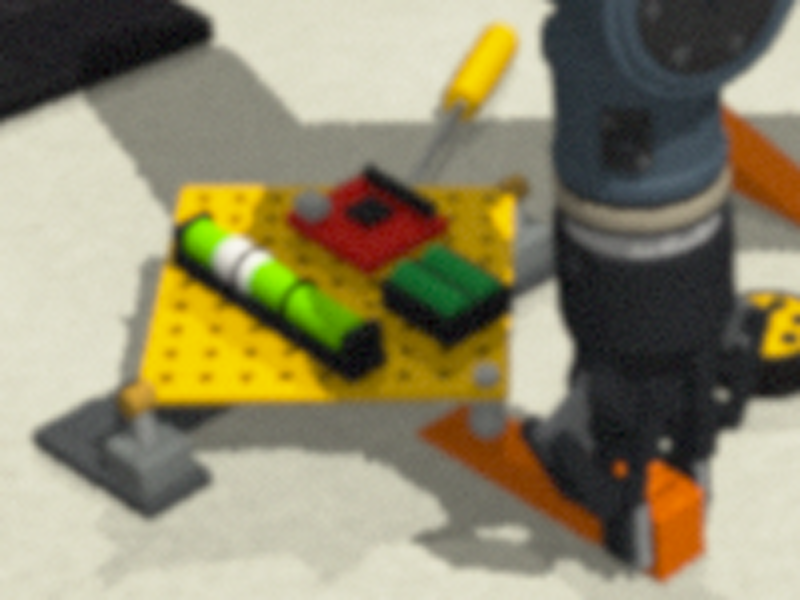

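The bubble now straddles the line away from the foot, at about -22 mm, and the push force is about 6 N. Pushing on.

Call:
drive_tool(motion=[-3,0,0,0,0,0,26,-6,0,0,0,0,0,26,-9,0,0,0,0,0,26,-12,0,0,0,0,0,26,-15,0,0,0,0,0,26,-18,0,0,0,0,0,26,-20,0,0,0,0,0,26,-20,0,0,0,0,0,26])

```text
t: 7.52
tcp_pos: [0.5485, 0.0443, 0.0072]
tool_rot: [0.632, 0.775, 0.0, -0.002]
force: [-2.1, 5.7, 4.4]
finger_gap: 0.343
```

```bash
python3 look.py 6; python3 - <<'E'
from h import *;import pickle
d=pickle.load(open("s6.pkl","rb"))
up(d["side"]["color"],435,245,540,305,7,"pics/sv6.png");up(d["scene"]["color"],180,210,240,260,10,"pics/cv6.png")
E
```

```text
7.525 [0.54851286 0.04434718 0.00716262] [-2.11002289  5.6580262   4.41886482] 0.34338699506140596
```

View pics/sv6.png

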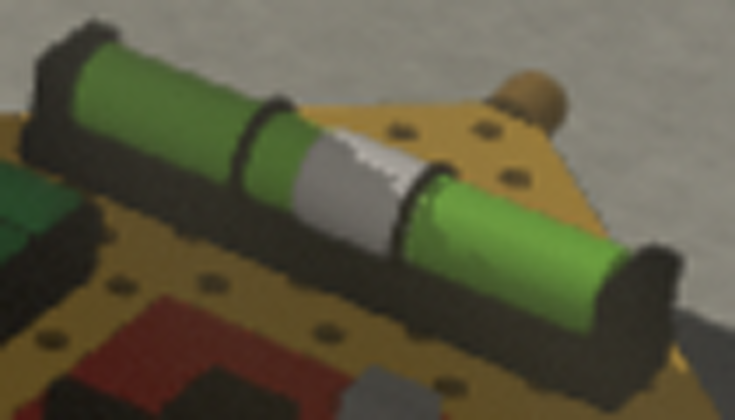

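View pics/cv6.png

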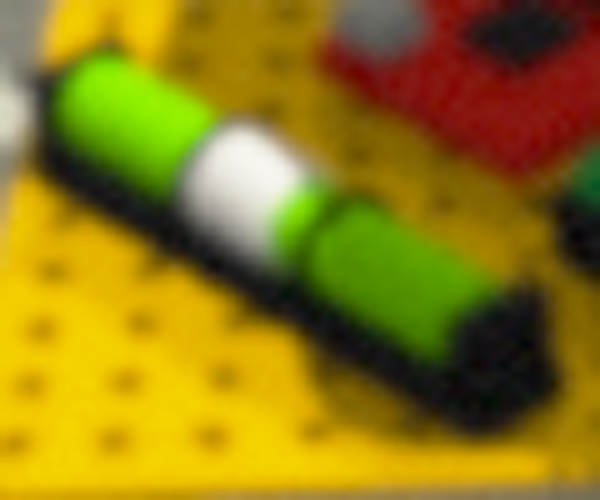

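View pics/side6.png

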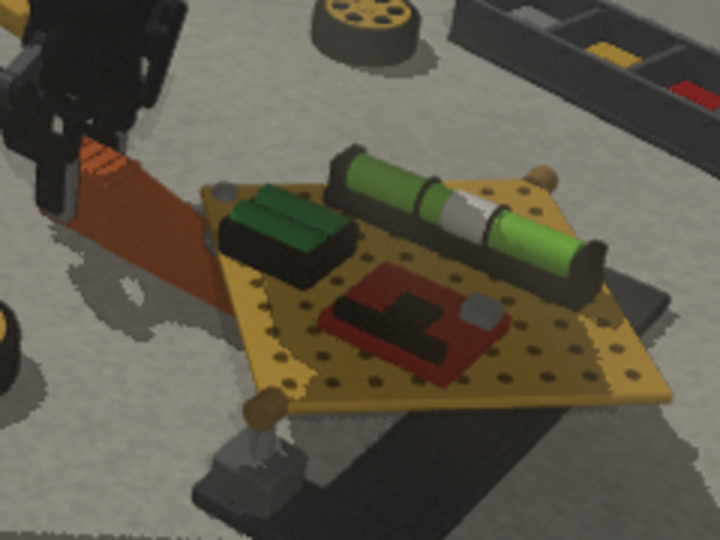

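The bubble is about 7 mm short of centre, its far edge just at the far line. Small steps from here.

Call:
drive_tool(motion=[-2,0,0,0,0,0,26,-4,0,0,0,0,0,26,-6,0,0,0,0,0,26,-7,0,0,0,0,0,26,-7,0,0,0,0,0,26,-7,0,0,0,0,0,26])

```text
t: 8.38
tcp_pos: [0.549, 0.0385, 0.0072]
tool_rot: [0.632, 0.775, 0.0, -0.003]
force: [-1.3, 6.5, 4.4]
finger_gap: 0.344
```

```bash
cat > v.py <<'E'
import sys;from h import *;import pickle
k=sys.argv[1];d=pickle.load(open(f"s{k}.pkl","rb"))
a=cv2.resize(d["side"]["color"][245:305,435:540,::-1],(770,440),interpolation=cv2.INTER_CUBIC)[:300]
b=cv2.resize(d["scene"]["color"][210:255,175:252,::-1],(770,450),interpolation=cv2.INTER_CUBIC)[:300]
b=cv2.resize(d["scene"]["color"][208:256,170:252,::-1],(513,300),interpolation=cv2.INTER_CUBIC);b=cv2.copyMakeBorder(b,0,0,0,257,0)
cv2.imwrite(f"pics/v{k}.png",cv2.vconcat([cv2.convertScaleAbs(a,alpha=1.4),b]))
E
python3 look.py 7;python3 v.py 7
```

```text
8.375 [0.54904566 0.03850731 0.00715358] [-1.25600817  6.53976745  4.3861493 ] 0.3444423523304588
```

View pics/v7.png

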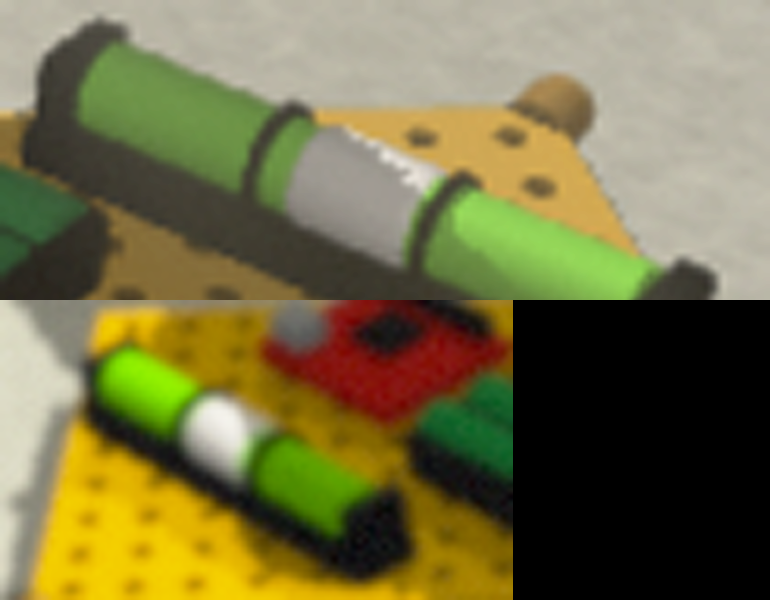

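```bash
cat > prof.py <<'E'
import sys;from h import *;import pickle
from scipy.ndimage import map_coordinates
k=sys.argv[1];d=pickle.load(open(f"s{k}.pkl","rb"))
# side: axis endpoints in crop px (770/105=7.333 scale), scene: crop scale 513/82=6.256
for n,A,B,sc,ox,oy in(("side",(90,85),(640,290),7.333,435,245),("scene",(115,370),(360,515),6.256,170,208)):
    im=d[n]["color"].astype(float)
    if n=="scene": A=(A[0],A[1]-300);B=(B[0],B[1]-300)
    A=np.array(A)/sc+(ox,oy);B=np.array(B)/sc+(ox,oy);u=(B-A)/np.linalg.norm(B-A);w=np.array([-u[1],u[0]])
    L=np.linalg.norm(B-A);t=np.arange(0,L,.5)
    P=np.mean([[map_coordinates(im[:,:,c],[A[1]+u[1]*t+w[1]*o,A[0]+u[0]*t+w[0]*o],order=1) for c in range(3)] for o in np.linspace(-1.5,1.5,5)],0)
    sat=(P.max(0)-P.min(0))/P.max(0);print(n,"L",round(L,1))
    for a,v,s in zip(t,P.max(0),sat):print(f"{a:.1f}:{v:.0f}/{s:.2f}",end=" ")
    print()
E
python3 prof.py 7
```

```text
side L 80.0
0.0:104/0.51 0.5:104/0.51 1.0:105/0.51 1.5:104/0.51 2.0:104/0.51 2.5:104/0.51 3.0:104/0.51 3.5:105/0.51 4.0:104/0.51 4.5:104/0.51 5.0:105/0.51 5.5:105/0.51 6.0:105/0.51 6.5:105/0.50 7.0:105/0.51 7.5:104/0.51 8.0:105/0.51 8.5:104/0.51 9.0:105/0.51 9.5:105/0.51 10.0:105/0.51 10.5:105/0.51 11.0:105/0.51 11.5:105/0.51 12.0:105/0.51 12.5:105/0.51 13.0:105/0.51 13.5:105/0.51 14.0:105/0.51 14.5:105/0.51 15.0:104/0.51 15.5:104/0.51 16.0:105/0.51 16.5:104/0.51 17.0:104/0.52 17.5:104/0.52 18.0:104/0.52 18.5:104/0.52 19.0:104/0.52 19.5:104/0.52 20.0:104/0.52 20.5:104/0.52 21.0:104/0.53 21.5:104/0.53 22.0:101/0.52 22.5:93/0.50 23.0:74/0.43 23.5:56/0.30 24.0:50/0.24 24.5:55/0.29 25.0:66/0.38 25.5:83/0.47 26.0:97/0.51 26.5:103/0.53 27.0:105/0.54 27.5:105/0.54 28.0:105/0.52 28.5:105/0.48 29.0:104/0.40 29.5:104/0.26 30.0:106/0.13 30.5:110/0.09 31.0:112/0.08 31.5:113/0.08 32.0:112/0.08 32.5:112/0.08 33.0:112/0.08 33.5:113/0.08 34.0:113/0.08 34.5:113/0.08 35.0:114/0.09 35.5:114/0.08 36.0:114/0.09 36.5:114/0.09 37.0:114/0.09 37.5:114/0.09 38.0:114/0.08 38.5:113/0.08 39.0:114/0.08 39.5:114/0
[... 1702 characters left out ...]
29/0.05 21.0:228/0.05 21.5:225/0.05 22.0:222/0.07 22.5:218/0.12 23.0:211/0.19 23.5:200/0.28 24.0:184/0.37 24.5:162/0.48 25.0:138/0.61 25.5:117/0.76 26.0:104/0.90 26.5:103/0.97 27.0:111/1.00 27.5:123/1.00 28.0:134/1.00 28.5:139/1.00 29.0:143/1.00 29.5:146/1.00 30.0:147/1.00 30.5:147/1.00 31.0:146/1.00 31.5:146/1.00 32.0:146/1.00 32.5:146/1.00 33.0:146/1.00 33.5:145/1.00 34.0:145/1.00 34.5:146/1.00 35.0:147/1.00 35.5:147/1.00 36.0:147/1.00 36.5:147/1.00 37.0:147/1.00 37.5:146/1.00 38.0:147/1.00 38.5:146/1.00 39.0:145/1.00 39.5:145/1.00 40.0:143/1.00 40.5:139/1.00 41.0:131/1.00 41.5:120/0.97 42.0:106/0.93 42.5:88/0.90 43.0:69/0.85 43.5:52/0.73 44.0:41/0.52 44.5:33/0.30 45.0:26/0.17 45.5:23/0.09
```

Measured from both profiles, the bubble is at about -1.8 mm (side view -2.4, scene view -1.2, with ring parallax of opposite sign). It needs a little over 2 mm more travel.

Call:
drive_tool(motion=[-1,0,0,0,0,0,26,-2,0,0,0,0,0,26,-2.8,0,0,0,0,0,26,-2.8,0,0,0,0,0,26,-2.8,0,0,0,0,0,26])

```text
t: 9.1
tcp_pos: [0.5491, 0.0368, 0.0072]
tool_rot: [0.632, 0.775, 0.001, -0.004]
force: [-0.8, 7.1, 4.7]
finger_gap: 0.339
```

```bash
cat > meas.py <<'E'
import sys;from h import *;import pickle
from scipy.ndimage import map_coordinates
from scipy.signal import argrelmin
k=sys.argv[1];d=pickle.load(open(f"s{k}.pkl","rb"))
for n,A,B,sc,ox,oy,l1,l2 in(("side",(90,85),(640,290),7.333,435,245,24,49.1),("scene",(115,70),(360,215),6.256,170,208,12,26.3)):
    im=d[n]["color"].astype(float);A=np.array(A)/sc+(ox,oy);B=np.array(B)/sc+(ox,oy);u=(B-A)/np.linalg.norm(B-A);w=np.array([-u[1],u[0]])
    t=np.arange(0,np.linalg.norm(B-A),.1)
    P=np.mean([[map_coordinates(im[:,:,c],[A[1]+u[1]*t+w[1]*o,A[0]+u[0]*t+w[0]*o],order=1) for c in range(3)] for o in np.linspace(-1.5,1.5,5)],0)
    V=P.max(0);g=lambda c:t[abs(t-c)<2.5][np.argmin(V[abs(t-c)<2.5])]
    a,b=g(l1),g(l2);sat=(P.max(0)-P.min(0))/V;q=np.where((sat<.3)&(V>80)&(t>a-12)&(t<b+12))[0]
    e0,e1=t[q[0]],t[q[-1]];sg=-1 if n=="side" else 1
    print(n,"lines",a,b,"bubble",e0,e1,"len",(e1-e0)*35/(b-a),"offset mm",sg*((e0+e1)/2-(a+b)/2)*35/(b-a))
E
python3 meas.py 7;python3 look.py 8;python3 v.py 8;python3 meas.py 8
```

```text
side lines 24.0 49.1 bubble 29.400000000000002 46.900000000000006 len 24.402390438247014 offset mm -2.231075697211167
scene lines 12.200000000000001 26.3 bubble 13.5 23.6 len 25.07092198581561 offset mm -1.7375886524822677
9.1 [0.5490776  0.03677254 0.00717977] [-0.81366162  7.12766092  4.66168935] 0.3391158043598434
side lines 24.0 49.300000000000004 bubble 28.5 46.0 len 24.209486166007903 offset mm -0.8300395256916916
scene lines 12.100000000000001 26.0 bubble 14.5 24.700000000000003 len 25.68345323741008 offset mm 1.384892086330937
```

View pics/v8.png

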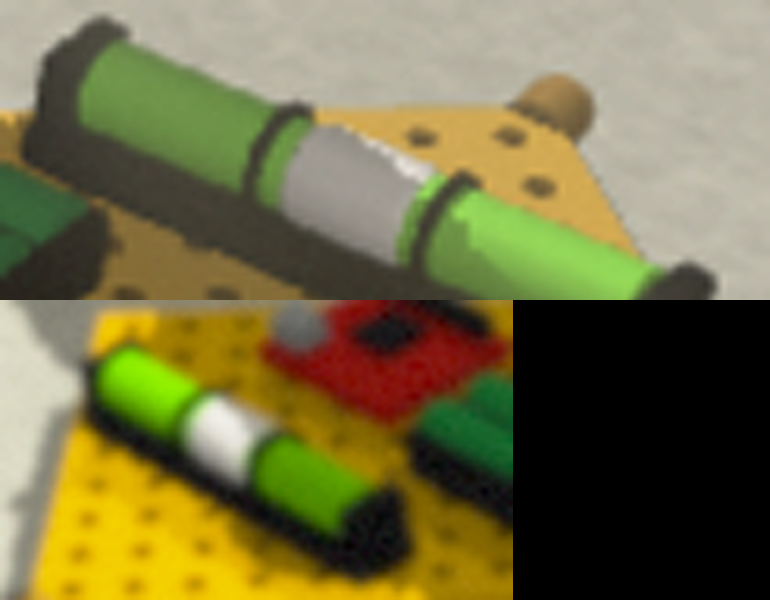

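The bubble is centred: side view -0.8, scene view +1.4, parallax-corrected about 0. Letting go.

Call:
drive_tool(motion=[0,0,0,0,0,0,30,0,0,0,0,0,0,34,0,0,0,0,0,0,40,0,0,0,0,0,0,48,0,0,0,0,0,0,60,0,0,0,0,0,0,60])

```text
t: 9.95
tcp_pos: [0.5491, 0.0367, 0.0071]
tool_rot: [0.632, 0.775, 0.001, -0.004]
force: [0.8, 0.1, -0.4]
finger_gap: 0.704
```

```bash
python3 look.py 9;python3 v.py 9;python3 meas.py 9
```

```text
9.95 [0.54908251 0.03668993 0.00712994] [ 0.82386708  0.07207889 -0.36570229] 0.7035240677880136
side lines 24.0 49.300000000000004 bubble 28.5 45.900000000000006 len 24.071146245059293 offset mm -0.7608695652173872
scene lines 12.200000000000001 26.1 bubble 14.5 24.6 len 25.431654676258997 offset mm 1.007194244604313
```

View pics/v9.png

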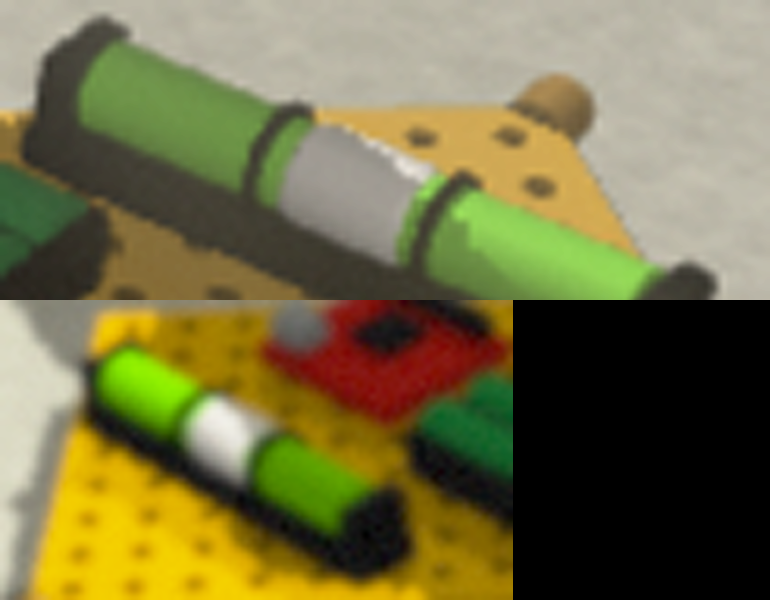

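View pics/side9.png

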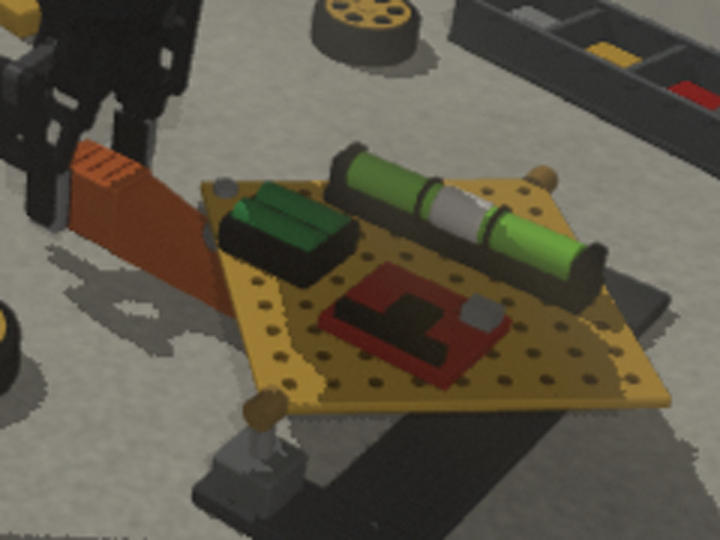

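The bubble stays centred after release (side -0.8, scene +1.0). Retracting straight up, then back.

Call:
drive_tool(motion=[0,0,0,0,0,0,80,0,0,-10,0,0,0,80,0,0,-30,0,0,0,80,0,0,-60,0,0,0,80,0,0,-100,0,0,0,80,60,0,-150,0,0,0,80,100,0,-170,0,0,0,80,100,0,-170,0,0,0,80])

```text
t: 11.05
tcp_pos: [0.5301, 0.1369, 0.1812]
tool_rot: [0.63, 0.777, 0.003, -0.002]
force: [-0.4, -0.1, 0.2]
finger_gap: 0.939
```

```bash
python3 look.py 10;python3 v.py 10;python3 meas.py 10; python3 - <<'E'
from station import manip;from h import *
p=manip.snapshot("wrist");cv2.imwrite("pics/w10.png",p["color"][:,:,::-1])
p=manip.snapshot("scene");cv2.imwrite("pics/sfull10.png",p["color"][:,:,::-1])
E
```

```text
11.05 [0.53011554 0.13688651 0.18118964] [-0.41498013 -0.14107735  0.24729483] 0.9390851673235467
side lines 24.0 49.300000000000004 bubble 28.5 45.900000000000006 len 24.071146245059293 offset mm -0.7608695652173872
scene lines 12.3 25.900000000000002 bubble 14.5 24.400000000000002 len 25.47794117647059 offset mm 0.9007352941176506
```

View pics/v10.png

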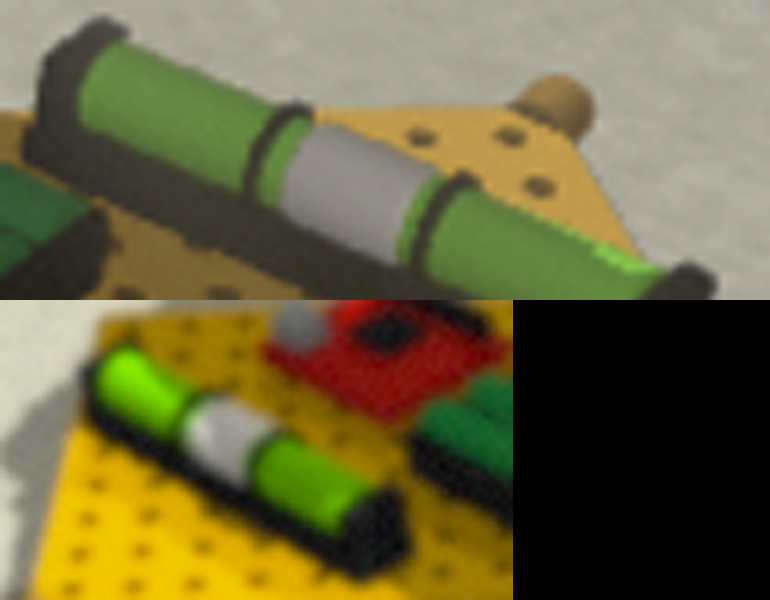

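View pics/sfull10.png

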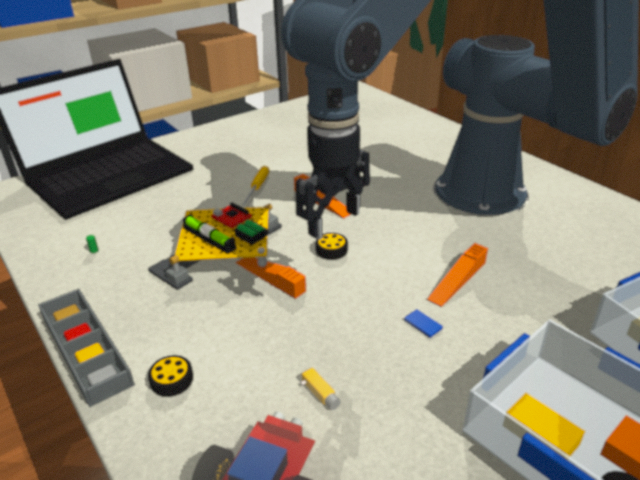

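The shim is under the foot at (270,275), the robot is clear, the bubble is centred, and the other objects sit at the same pixels as before. Handing in.

```bash
python3 -c "
from station import manip
print(manip.sense()['t'],manip.sign_off())"
```

```text
the job is handed in; nothing more can be done
11.25 None
```

The shim is under the plate's low corner and carrying it, and the bubble sits centred between the two black lines. I handed the job in at 11.25 s with the gripper clear.

- **Which shim:** I used the orange wedge farthest from the base, about 0.58 m away; the other two were about 0.37 and 0.35 m.
- **Moves:** I gripped it by the block, lined it up with the stand and slid it flat under the foot. The push force read 7 N at most at the end of each move; I did not read it during the moves.
- **Last checks:** With the robot away, the bubble read -0.8 mm in the side view and +0.9 mm in the scene view. The two disagree because the raised black lines appear shifted in opposite directions from the two cameras, so the true offset is close to 0 mm. It did not move noticeably when I let go or backed off.
- **Everything else:** In the last scene picture, the other objects sit where they were at the start. No check failed.

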